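# Unlock and slide open the guard hatch over the die head

## Robot

A 6-joint arm with a two-finger parallel gripper is mounted at the origin on a cart in front of the work surface, level with it; the furniture and walls round the work are solid. World frame = base frame: x ahead of the robot, y to its left, z up, the work surface at z = 0. Lengths are in m, angles in rad, forces in N, time in s.
With the tool pointing down it reaches from about 0.375 to 0.975 m from the base axis. Payload 3.8 kg.
Tool frame: the origin (TCP) lies at the centre of the arm's flange, where the gripper is bolted on; the fingertips stand bot.tip_reach ahead of it and the grasp point (between the pads) lies 155 mm ahead of it (bot.tip_reach is the distance from the TCP to the fingertips, in m); z points along the fingers, y is the direction in which the jaws open and shut (so a half turn about z gives the same grasp; the last joint's range is limited). The gripper opens to 85 mm and grips with 20 to 120 N. Pads are 22 mm wide; open, the fingers measure 114 mm over their backs; the gripper's body (76 mm by 85 mm) begins 54 mm behind the grasp point. The pads swing forward as they close: fully open they stand 13 mm farther back than shut.
Start: joints at [1.124, 0.264, 1.604, -0, 1.274, -0.037], TCP at [0.269, 0.619, 0.405] pointing down, gripper open.
Joint ranges: [-2.63, 2.63], [-0.94, 2.18], [0.31, 2.57], [-1.31, 4.45], [0, 2.66], [-2.55, 2.55]. Speed limits (rad/s): [2.57, 2.57, 3.14, 3.14, 3.14, 3.14].

## Interface

Orientations are given as a unit quaternion [x, y, z, w].
In Python, from plant import bot gives the robot as it stands. The module is installed in compiled form; this text tells all that it offers.
- The arm moves only by the shell command python3 -m inch 'ROWS' [FORCE]. ROWS is JSON, a list of rows, each a list of 7 numbers: the shift along the tool's x, y, z in m, then the turn, a rotation vector about the tool's x, y, z in degrees, then the opening in per cent of the stroke, from 0 (shut) to 100 (fully open). In form: [[tx, ty, tz, wx, wy, wz, fingers], ...]. A call has 1 to 10 rows; each row shifts and turns the pose as measured when the row begins, along the tool's axes as they then stand; what a row does not reach is not made up. A row lasts 1/8 s, in which the tool goes at most 62.5 mm and 10.7 degrees, less where a joint would pass 70% of its speed; a pose out of reach is approached as far as the arm can. A call with a gripper value outside its range is refused whole. The fingers move at their own pace and stop on an object; FORCE is the grip in N (left out, the last holds). Time passes only in rows, so rows that do not move let the fingers close. It gives the time, the measured TCP pose, the force and the opening at its end, in the units of the state.
- bot.sense(): the state, without advancing time (a new reading comes with each control period).
- bot.capture(name): name is "side" or "top" or "wrist"; returns (picture, depth): 400x640x3 uint8, red, green, blue; 400x640 float32, m along the optical axis (not along the pixel's ray), 0 where there is no reading.
- bot.camera_info(name): a dict with "mtx" (3x3 intrinsics, pixels), "extrinsics" (4x4, takes a point from camera to world coordinates); the wrist camera has in their place "tool_from_camera" (4x4, takes a point from camera to tool coordinates, whose origin is the TCP and whose axes are the flange's). Camera axes: x right, y down, z forward; pixel columns grow to the right and rows downward; lengths in m; the calibration is good to about 2 mm. The wrist camera is an equidistant fisheye: a pixel r from the principal point sees the ray r / f radians off the axis. A picture is of the moment at which its call begins: read the wrist's pose just before it. camera_info takes no time and is no camera call.
- bot.close_job(): hands the job in, once; it reports no verdict.
The state is a dict: "time_s": time; "joints": joint angles; "joint_vel": joint speeds; "joint_efforts": joint torques, N m; "position": TCP position; "eef_rot": TCP orientation; "contact_force": force on the tool from outside, world axes, zero at the start; "moment": the same for the moment, N m; "gripper_width": opening from 0.0 (shut) to 1.0 (fully open).
Only numpy, scipy, OpenCV 4.12 (cv2) and the standard library are available. Lean on these libraries where they do the work, as an engineer would, in place of code of your own. Each camera call takes 0.05 s, during which the arm holds its last target.

## Task

Two like steel guard boxes with barred sliding covers stand on the bench. Open the one with the grey threading die head under its bars: pull up the black plunger knob on its cover to free it, slide the cover fully open, off the die head, and let the plunger spring down again so that the cover is locked open. Leave the other box, the one with the brass nut in it, shut.

Things in the scene. Friction and masses are not known exactly. Their poses are not given: they have to be found in the camera images.
- die_box: Box to open: grey, 201 x 96 mm, fixed to the bench, rails to 70 mm height along its sides; a grey die head (52 mm wide, 49 tall) under the bars of its cover. Origin: at bench height below the knob as it stands when shut, z up; x runs along the box, roughly away from the robot, from the die's end to the bare steel deck: the way the cover opens.
- die_box_cover (a joint): Sliding cover of that box, aluminium frame with guard bars, 123 x 76 mm, top at 65 mm, plunger near its +x edge. 0 shut, 0.070 m at its end stop in the box's +x; 1.5 N friction plus slight drag. The plunger's pin locks it: shut, in a hole with 2 mm play; open, in a second hole that takes the pin from 0.057 on. In between the pin rides on the deck, 8 mm up.
- die_box_knob (a point): Centre of that box's black round pull knob, 26 mm across, 26 tall, on the steel plunger collar (16 mm across, foot 22) on the cover. Down, it is 101 mm above the bench (knob 88 to 114); shut, above the box's origin; it moves with the cover. Pulls straight up at most 14 mm against a 4 to 8 N spring; from 9 mm up the cover is free. Let go, it springs down. Does not turn.
- nut_box_knob (a point): Same point of the other box, identical but for the brass union nut (57 mm wide, 30 tall) under its bars. The boxes stand some 340 mm apart, left and right of the vice, and may change places. This one stays shut.

How it is judged:
By the outcome, as a careful person would: the job done as asked, in the order asked, and still so for the second after the job is handed in, with the robot touching nothing.
It also fails if it takes over 35 s, if anything falls off the work surface, if the arm or the gripper's body presses on something with over 40 N, if the wrist force passes 120 N, or if a joint passes its speed limit or range.

## Working session

There is one attempt and no reset: what is moved stays moved. The work goes in short steps, Python scripts to look and compute and a shell command to move; the robot and the scene stay as the last step left them, time stands still between calls to the robot, and variables do not carry over. Pictures are saved under pics/ and viewed, and the job is handed in when it is done.

```bash
mkdir -p pics
python3 - <<'E'
from plant import bot
import cv2,numpy as np
s=bot.sense();print(s['time_s'],s['position'],s['eef_rot'],s['gripper_width'],bot.tip_reach)
for n in("top","side"):
    p,d=bot.capture(n);cv2.imwrite(f"pics/{n}0.png",p[:,:,::-1]);np.savez(f"{n}0.npz",p=p,d=d)
    i=bot.camera_info(n);print(n,np.round(i['mtx'],1),np.round(i['extrinsics'],3))
E
```

```text
0.0 [0.26880264 0.61879038 0.40332121] [ 2.03481929e-01  9.79078049e-01 -1.09908221e-03 -2.66020110e-04] 0.9951766398847467 0.1734
top [[500.1   0.  320.8]
 [  0.  500.1 196.1]
 [  0.    0.    1. ]] [[ 0.021 -0.996  0.083  0.469]
 [-1.    -0.02   0.009 -0.124]
 [-0.007 -0.084 -0.996  1.047]
 [ 0.     0.     0.     1.   ]]
side [[408.2   0.  321.4]
 [  0.  408.2 197.1]
 [  0.    0.    1. ]] [[-0.97  -0.186  0.158  0.398]
 [-0.244  0.727 -0.641  0.42 ]
 [ 0.004 -0.661 -0.751  0.753]
 [ 0.     0.     0.     1.   ]]
```

View pics/top0.png

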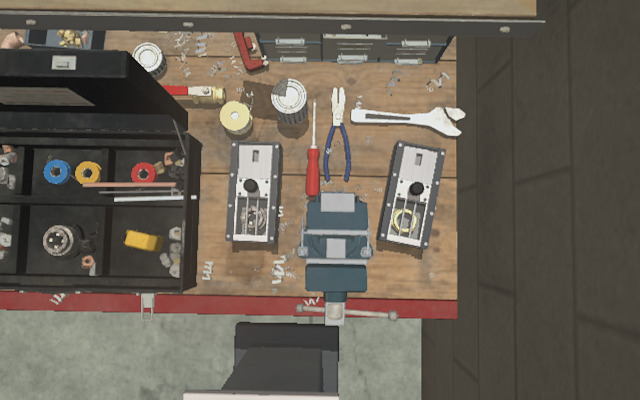

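View pics/side0.png

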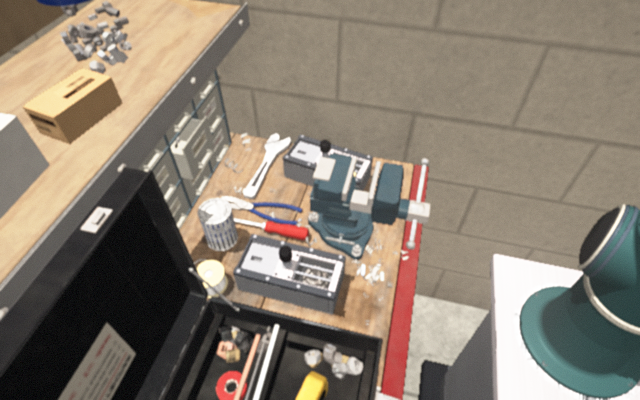

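The top view shows a box with a grey die at about (255,190) and one with a brass nut at about (412,195). I'll locate the knobs and zoom in.

```bash
cat > h.py <<'E'
import numpy as np,cv2
from plant import bot
def world(n,u,v,z=None,d=None):
    i=bot.camera_info(n);K=np.array(i['mtx']);E=np.array(i['extrinsics'])
    r=np.linalg.inv(K)@[u,v,1.]
    R=E[:3,:3]@r
    if d is None: d=(z-E[2,3])/R[2]
    return E[:3,3]+R*d
E
python3 - <<'E'
from h import *
T=np.load('top0.npz');p=T['p'];d=T['d']
c=p[125:260,210:460];cv2.imwrite('pics/topz.png',cv2.resize(c,None,fx=3.2,fy=3.2,interpolation=cv2.INTER_CUBIC)[:,:,::-1])
for x0,x1 in((215,290),(375,450)):
    m=np.zeros(p.shape[:2],np.uint8);m[130:250,x0:x1]=(p[130:250,x0:x1].max(2)<45)
    n,l,st,ce=cv2.connectedComponentsWithStats(m)
    for k in range(1,n):
        if st[k,4]>25: print(st[k],ce[k],np.median(d[l==k]),world('top',*ce[k],z=.114))
    # steel lid
# heights map
v,u=np.mgrid[0:400,0:640]
P=np.array([world('top',a,b,d=1.) for a,b in [(0,0)]])
i=bot.camera_info('top');K=np.array(i['mtx']);E=np.array(i['extrinsics'])
pts=(np.stack([(u-K[0,2])/K[0,0],(v-K[1,2])/K[1,1],np.ones_like(u)],-1)*d[...,None])@E[:3,:3].T+E[:3,3]
np.save('pts.npy',pts)
for b,a in [(60,100),(150,100),(170,150),(20,200),(150,60),(100,290),(100,235),(200,335),(240,335),(280,335),(45,250),(250,185),(150,186),(110,180)]: print((a,b),np.round(pts[b,a],3))
for x0,x1 in((215,290),(375,450)):
    z=pts[130:260,x0:x1,2]; m=((z>.085)).astype(np.uint8)
    n,l,st,ce=cv2.connectedComponentsWithStats(m)
    for k in range(1,n):
        if st[k,4]>15: q=pts[130:260,x0:x1][l==k];print('knob',st[k],q.mean(0),q.max(0))
    m=((z>.04)&(z<.12)).astype(np.uint8)
    n,l,st,ce=cv2.connectedComponentsWithStats(m);k=1+np.argmax(st[1:,4])
    c=max(cv2.findContours((l==k).astype(np.uint8),0,1)[0],key=cv2.contourArea)+[x0,130]
    r=cv2.minAreaRect(c.astype(np.float32));bp=cv2.boxPoints(r)
    w=np.array([world('top',*b,z=.07) for b in bp]);print('rect',np.round(w,4).tolist(), [np.linalg.norm(w[k]-w[k-1]) for k in range(4)])
E
```

```text
(100, 60) [0.694 0.174 0.412]
(100, 150) [0.641 0.346 0.021]
(150, 170) [0.6   0.236 0.033]
(200, 20) [0.779 0.062 0.35 ]
(60, 150) [0.64  0.43  0.021]
(290, 100) [ 0.735 -0.052  0.092]
(235, 100) [0.758 0.073 0.001]
(335, 200) [ 0.535 -0.141  0.181]
(335, 240) [ 0.466 -0.144  0.119]
(335, 280) [ 0.397 -0.144  0.177]
(250, 45) [0.871 0.041 0.023]
(185, 250) [0.44  0.141 0.09 ]
(186, 150) [0.63  0.142 0.11 ]
(180, 110) [0.692 0.139 0.169]
knob [ 28  48  15  15 166] [0.562202   0.01539233 0.128557  ] [0.57681621 0.03123505 1.04662936]
rect [[0.4589, 0.0699, 0.07], [0.6601, 0.0652, 0.07], [0.6559, -0.0347, 0.07], [0.4551, -0.0282, 0.07]] [np.float64(0.09820916326216202), np.float64(0.20123206301541466), np.float64(0.09989766011624426), np.float64(0.20096414692546297)]
knob [ 34  52  15  14 167] [ 0.5634476  -0.29199742  0.12253585] [ 0.57730425 -0.12409199  1.04662936]
rect [[0.467, -0.2258, 0.07], [0.6655, -0.2618, 0.07], [0.6481, -0.3606, 0.07], [0.4504, -0.323, 0.07]] [np.float64(0.09869830809638672), np.float64(0.2017299444143369), np.float64(0.10033832015373487), np.float64(0.2012781590113158)]
```

View pics/topz.png

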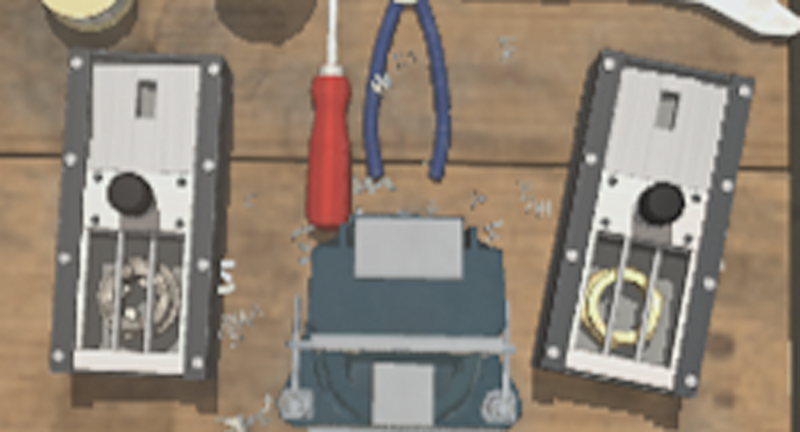

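The left box is the die box (knob at about (250,185) in the top view). I'll refine the knob with the side view.

Run:
```python
from h import *
pts=np.load('pts.npy');z=pts[...,2]
m=np.zeros(z.shape,np.uint8);m[170:200,235:265]=((z>.1)&(z<.13))[170:200,235:265]
c=max(cv2.findContours(m,0,1)[0],key=cv2.contourArea);(u,v),r=cv2.minEnclosingCircle(c);print('top',u,v,r,cv2.boundingRect(c),np.median(z[m>0]),world('top',u,v,z=.114),pts[m>0].mean(0))
S=np.load('side0.npz');p=S['p'];w=p[235:275,265:310]
mm=np.zeros(p.shape[:2],np.uint8);mm[235:275,265:310]=w.max(2)<60
n,l,st,ce=cv2.connectedComponentsWithStats(mm);k=1+np.argmax(st[1:,4]);print('side',st[k],ce[k],world('side',*ce[k],z=.101))
cv2.imwrite('pics/sidez.png',cv2.resize(p[220:320,220:370],None,fx=5,fy=5)[:,:,::-1])
# two ray
def ray(n,u,v):
    a=world(n,u,v,d=0.);b=world(n,u,v,d=1.);return a,(b-a)/np.linalg.norm(b-a)
a,A=ray('top',*[u,v]);b,B=ray('side',*ce[k])
t=np.linalg.lstsq(np.c_[A,-B],b-a,rcond=None)[0];print(a+A*t[0],b+B*t[1])
```

```text
top 249.5 185.5 7.106435298919678 (243, 179, 14, 14) 0.11305074272657578 [0.56404939 0.01833043 0.114     ] [0.56409237 0.01843603 0.11257182]
side [280 247  11  15 139] [285.10791367 253.68345324] [0.56744032 0.01900195 0.101     ]
[0.56517407 0.02001339 0.10297944] [0.56686845 0.02036009 0.1032053 ]
```

View pics/sidez.png

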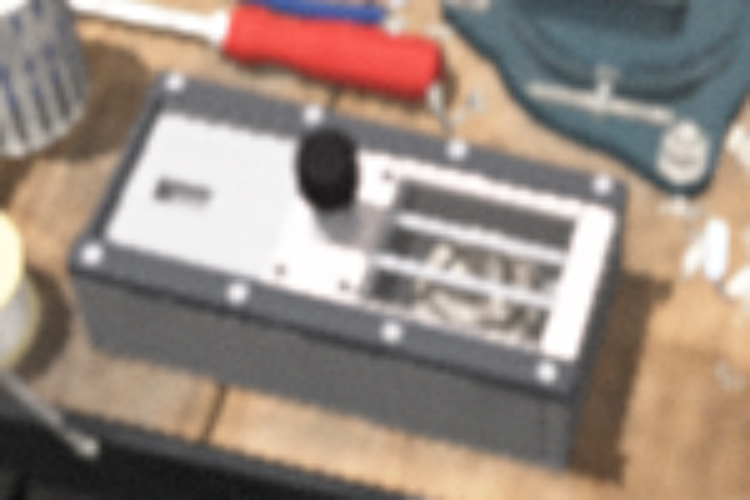

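The side crop also shows the grey die under the bars, with the knob at crop (327,168). The two views put the knob at about (0.565, 0.019). Next I align the jaws with the box and move over.

```bash
python3 -m inch '[[0,0,0,0,0,-7.3,100],[0,0,0,0,0,-7.3,100],[0,0,0,0,0,-7.3,100],[-0.02,-0.05,0,0,0,0,100],[-0.02,-0.05,0,0,0,0,100],[-0.02,-0.05,0,0,0,0,100],[-0.02,-0.05,0,0,0,0,100],[-0.02,-0.05,0,0,0,0,100],[-0.02,-0.05,0,0,0,0,100]]' 40
```

```text
time_s: 1.23
position: [0.3853, 0.3107, 0.3983]
eef_rot: [0.004, 1.0, -0.005, -0.003]
contact_force: [1.1, 0.3, 0.9]
gripper_width: 1.001
```

```bash
python3 -m inch '[[-0.03,-0.05,0,0,0,1,100],[-0.03,-0.05,0,0,0,0,100],[-0.03,-0.05,0,0,0,0,100],[-0.03,-0.05,0,0,0,0,100],[-0.03,-0.05,0,0,0,0,100],[-0.02,-0.025,0,0,0,0,100],[0,0,0,0,0,0,100]]'
cat > st.py <<'E'
from h import *
from scipy.spatial.transform import Rotation as R
s=bot.sense();Q=R.from_quat(s['eef_rot']).as_matrix();g=s['position']+Q@[0,0,.155]
print('grasp pt',np.round(g,4),'to knob(tool)',np.round(Q.T@(np.array([.565,.019,.101])-g),4));print(np.round(Q,4).tolist(),s['gripper_width'],np.round(s['contact_force'],1))
print('jaw yaw',np.degrees(np.arctan2(Q[1,1],Q[0,1])))
E
python3 st.py
```

```text
time_s: 2.1
position: [0.5522, 0.0184, 0.3978]
eef_rot: [0.015, 1.0, -0.005, -0.004]
contact_force: [-0.0, -0.1, -0.6]
gripper_width: 0.999
grasp pt [0.5511 0.0169 0.2428] to knob(tool) [-0.0148  0.004   0.1417]
[[-0.9995, 0.0299, -0.0072], [0.03, 0.9995, -0.0099], [0.0069, -0.0101, -0.9999]] 0.9991711588360679 [-0.  -0.1 -0.6]
jaw yaw 88.2852230667412
```

```bash
python3 -m inch '[[-0.015,0.004,0.02,-0.6,-0.4,0,100],[0,0,0.03,0,0,0,100],[0,0,0.03,0,0,0,100],[0,0,0,0,0,0,100]]'
python3 st.py
python3 - <<'E'
from h import *
i=bot.camera_info('wrist');print(i['mtx'],np.round(i['tool_from_camera'],3))
p,d=bot.capture('wrist');cv2.imwrite('pics/w1.png',p[:,:,::-1])
p,d=bot.capture('side');cv2.imwrite('pics/s1.png',cv2.resize(p[120:330,160:440],None,fx=2.8,fy=2.8)[:,:,::-1])
E
```

```text
time_s: 2.6
position: [0.5655, 0.0244, 0.315]
eef_rot: [0.015, 1.0, 0.001, -0.001]
contact_force: [0.6, 0.8, -0.2]
gripper_width: 1.001
grasp pt [0.5651 0.0248 0.16  ] to knob(tool) [-0.0002 -0.006   0.059 ]
[[-0.9996, 0.0292, -0.0025], [0.0292, 0.9996, 0.0025], [0.0026, 0.0024, -1.0]] 1.001229270172611 [ 0.6  0.8 -0.2]
jaw yaw 88.32628446261307
[[309.70691629   0.         319.41248132]
 [  0.         309.70691629 195.78706379]
 [  0.           0.           1.        ]] [[ 0.001 -0.956 -0.295  0.074]
 [ 1.     0.     0.001 -0.   ]
 [-0.    -0.295  0.956  0.031]
 [ 0.     0.     0.     1.   ]]
```

View pics/w1.png

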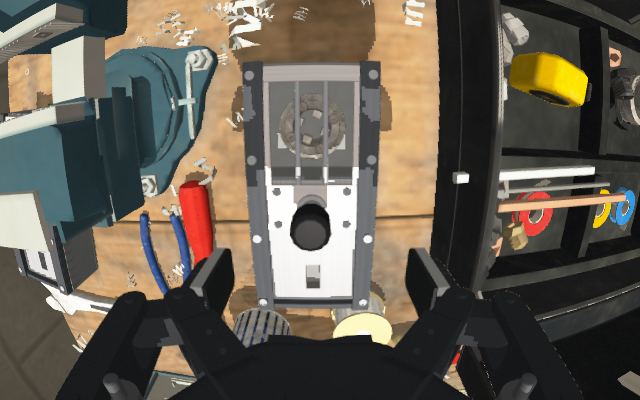

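View pics/s1.png

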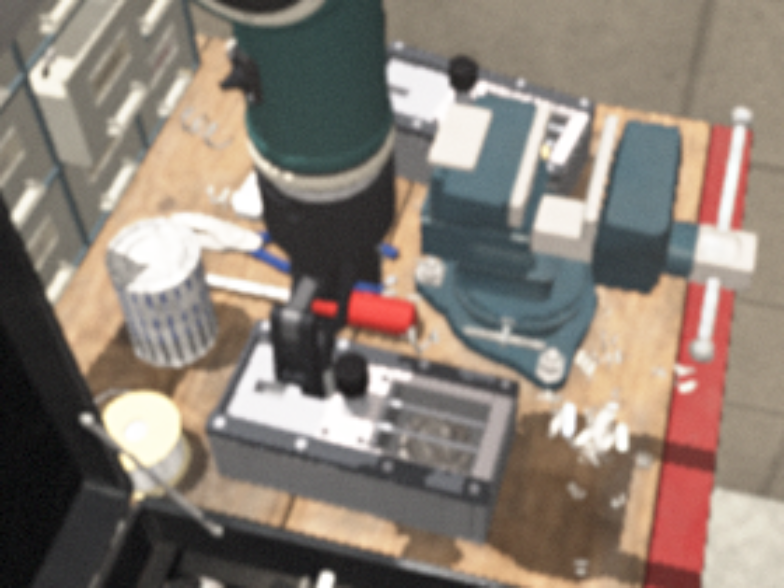

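The wrist view shows the knob at about (310,225), slightly left of the jaw centreline. I'll project it.

Run:
```python
from h import *
from scipy.spatial.transform import Rotation as R
p=cv2.imread('pics/w1.png');m=np.zeros(p.shape[:2],np.uint8);m[195:256,285:335]=(p.max(2)<70)[195:256,285:335]
n,l,st,ce=cv2.connectedComponentsWithStats(m);k=1+np.argmax(st[1:,4]);print(st[k],ce[k])
s=bot.sense();Q=R.from_quat(s['eef_rot']).as_matrix();i=bot.camera_info('wrist');K=i['mtx'];T=np.array(i['tool_from_camera'])
for (u,v),z in ((ce[k],.104),((310,234),.114)):
    a=np.array([(u-K[0][2]),(v-K[1][2])])/K[0][0];th=np.linalg.norm(a);r=np.r_[a/th*np.sin(th),np.cos(th)]
    o=s['position']+Q@T[:3,3];w=Q@T[:3,:3]@r;print(o+w*(z-o[2])/w[2])
```

```text
[290 204  40  47 857] [310.28121354 221.59043174]
[0.56739024 0.01870217 0.104     ]
[0.57156693 0.01860986 0.114     ]
```

```bash
python3 -m inch '[[-0.001,-0.006,0.01,0,0,0,100],[0,0,0.02,0,0,0,100],[0,0,0.02,0,0,0,100],[0,0,0.008,0,0,0,100],[0,0,0,0,0,0,100]]'
python3 st.py
```

```text
time_s: 3.32
position: [0.5712, 0.0178, 0.265]
eef_rot: [0.014, 1.0, 0.001, 0.008]
contact_force: [-1.1, 0.1, -0.2]
gripper_width: 1.002
grasp pt [0.5736 0.0181 0.11  ] to knob(tool) [0.0088 0.0006 0.0089]
[[-0.9995, 0.0284, 0.0157], [0.0284, 0.9996, 0.0019], [-0.0156, 0.0024, -0.9999]] 1.0021662433227063 [-1.1  0.1 -0.2]
jaw yaw 88.37171937908882
```

```bash
python3 -m inch '[[0.005,0,0.005,0,0.9,0,100],[0,0,0.003,0,0,0,100],[0,0,0,0,0,0,100]]'
python3 st.py
```

```text
time_s: 3.7
position: [0.5668, 0.0178, 0.2585]
eef_rot: [0.014, 1.0, 0.001, 0.001]
contact_force: [-0.1, 0.0, 0.7]
gripper_width: 0.999
grasp pt [0.5672 0.0182 0.1035] to knob(tool) [0.0022 0.0007 0.0025]
[[-0.9996, 0.0285, 0.0022], [0.0285, 0.9996, 0.0024], [-0.0022, 0.0024, -1.0]] 0.9992760475647278 [-0.1  0.   0.7]
jaw yaw 88.36715831694826
```

Good; close.

```bash
python3 -m inch '[[0,0,0.002,0,0,0,25],[0,0,0,0,0,0,0],[0,0,0,0,0,0,0],[0,0,0,0,0,0,0],[0,0,0,0,0,0,0],[0,0,0,0,0,0,0]]' 50
python3 st.py;python3 - <<'E'
from h import *
p,d=bot.capture('side');cv2.imwrite('pics/s2.png',cv2.resize(p[200:320,200:370],None,fx=4,fy=4)[:,:,::-1])
E
```

```text
time_s: 4.45
position: [0.5672, 0.0185, 0.2572]
eef_rot: [0.014, 1.0, 0.002, 0.002]
contact_force: [-0.3, 1.2, 0.7]
gripper_width: 0.282
grasp pt [0.5678 0.019  0.1022] to knob(tool) [ 0.0028 -0.0001  0.0012]
[[-0.9996, 0.0284, 0.0037], [0.0284, 0.9996, 0.0034], [-0.0036, 0.0035, -1.0]] 0.2823811158191206 [-0.3  1.2  0.7]
jaw yaw 88.37497004375801
```

View pics/s2.png

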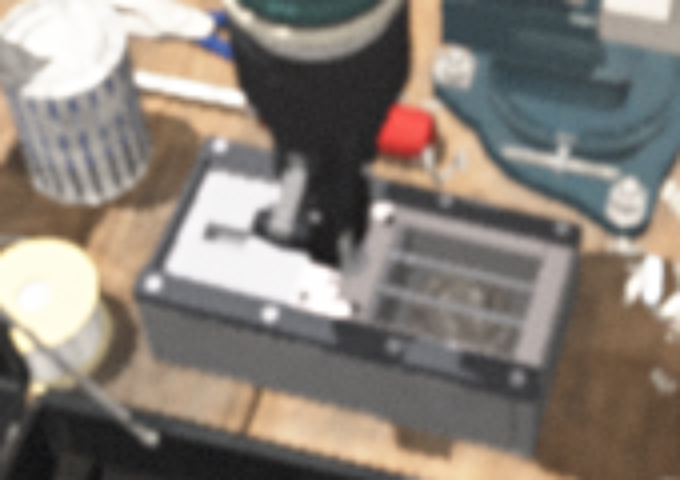

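The fingers stopped on the knob (width about 24–26 mm). Lift 12 mm.

```bash
python3 -m inch '[[0,0,-0.004,0,0,0,0],[0,0,-0.004,0,0,0,0],[0,0,-0.003,0,0,0,0],[0,0,0,0,0,0,0]]'
python3 st.py
```

```text
time_s: 5.0
position: [0.567, 0.0184, 0.2666]
eef_rot: [0.014, 1.0, 0.002, 0.002]
contact_force: [2.9, 1.2, -7.3]
gripper_width: 0.286
grasp pt [0.5675 0.019  0.1116] to knob(tool) [ 0.0026 -0.0001  0.0106]
[[-0.9996, 0.0286, 0.0033], [0.0286, 0.9996, 0.0036], [-0.0032, 0.0037, -1.0]] 0.28579803435855916 [ 2.9  1.2 -7.3]
jaw yaw 88.36230934906048
```

```bash
python3 -m inch '[[0,0,-0.003,0,0,0,0],[0,0,0,0,0,0,0]]'; python3 -m inch '[[-0.008,0,0,0,0,0,0],[-0.008,0,0,0,0,0,0]]'
python3 st.py
```

```text
time_s: 5.25
position: [0.567, 0.0184, 0.2693]
eef_rot: [0.014, 1.0, 0.002, 0.002]
contact_force: [3.8, 0.7, -7.0]
gripper_width: 0.285
time_s: 5.5
position: [0.5809, 0.018, 0.2674]
eef_rot: [0.014, 1.0, 0.002, -0.003]
contact_force: [-1.4, 0.9, -7.5]
gripper_width: 0.288
grasp pt [0.5801 0.0186 0.1124] to knob(tool) [ 0.015  -0.0001  0.0115]
[[-0.9996, 0.0286, -0.0056], [0.0285, 0.9996, 0.0038], [0.0057, 0.0036, -1.0]] 0.28765867152878827 [-1.4  0.9 -7.5]
jaw yaw 88.36299404108505
```

The cover is free and sliding with about 1.5 N. Continue.

```bash
python3 -m inch '[[-0.009,0,-0.001,0,-0.2,0,0],[-0.009,0,-0.0005,0,0,0,0],[-0.009,0,-0.0005,0,0,0,0],[0,0,0,0,0,0,0]]'
python3 st.py
```

```text
time_s: 6.0
position: [0.6102, 0.0172, 0.2682]
eef_rot: [0.014, 1.0, 0.002, -0.002]
contact_force: [0.8, 1.4, -6.9]
gripper_width: 0.282
grasp pt [0.6095 0.0178 0.1132] to knob(tool) [ 0.0445 -0.0001  0.0124]
[[-0.9996, 0.0286, -0.0043], [0.0286, 0.9996, 0.0038], [0.0044, 0.0037, -1.0]] 0.2815314384433466 [ 0.8  1.4 -6.9]
jaw yaw 88.36254231711024
```

```bash
python3 -m inch '[[-0.009,0,-0.0005,0,-0.2,0,0],[-0.009,0,-0.0005,0,0,0,0],[-0.005,0,0,0,0,0,0],[0,0,0,0,0,0,0]]'
python3 st.py
```

```text
time_s: 6.5
position: [0.6346, 0.0165, 0.2688]
eef_rot: [0.014, 1.0, 0.002, -0.001]
contact_force: [-0.5, 1.0, -7.7]
gripper_width: 0.283
grasp pt [0.6344 0.0171 0.1138] to knob(tool) [ 0.0694 -0.0001  0.0129]
[[-0.9996, 0.0286, -0.0016], [0.0286, 0.9996, 0.0037], [0.0017, 0.0036, -1.0]] 0.2831466534039827 [-0.5  1.  -7.7]
jaw yaw 88.36269420700916
```

```bash
python3 -m inch '[[-0.003,0,0,0,0,0,0],[-0.001,0,0,0,0,0,0],[0,0,0,0,0,0,0]]'
python3 st.py
```

```text
time_s: 6.88
position: [0.6382, 0.0165, 0.2684]
eef_rot: [0.014, 1.0, 0.002, -0.002]
contact_force: [-0.1, 1.7, -7.4]
gripper_width: 0.287
grasp pt [0.6377 0.017  0.1134] to knob(tool) [ 0.0727 -0.0002  0.0127]
[[-0.9996, 0.0285, -0.0033], [0.0285, 0.9996, 0.0037], [0.0034, 0.0036, -1.0]] 0.2866659640295947 [-0.1  1.7 -7.4]
jaw yaw 88.3675794015965
```

At about 70 mm travel. Lower it gently, then release.

```bash
python3 -m inch '[[0,0,0.004,0,0,0,0],[0,0,0.004,0,0,0,0],[0,0,0.002,0,0,0,0],[0,0,0,0,0,0,0]]'
python3 st.py; python3 -m inch '[[0,0,0,0,0,0,60],[0,0,0,0,0,0,100],[0,0,0,0,0,0,100],[0,0,0,0,0,0,100],[0,0,0,0,0,0,100]]'
```

```text
time_s: 7.38
position: [0.6381, 0.0165, 0.2585]
eef_rot: [0.014, 1.0, 0.002, -0.001]
contact_force: [-2.8, 0.8, -4.8]
gripper_width: 0.286
grasp pt [0.6377 0.017  0.1035] to knob(tool) [ 0.0727 -0.0001  0.0028]
[[-0.9996, 0.0285, -0.0027], [0.0285, 0.9996, 0.0036], [0.0028, 0.0035, -1.0]] 0.28587989988982626 [-2.8  0.8 -4.8]
jaw yaw 88.36863402291627
time_s: 8.0
position: [0.6423, 0.0156, 0.2647]
eef_rot: [0.014, 1.0, 0.001, 0.006]
contact_force: [0.4, -0.3, -0.2]
gripper_width: 0.999
```

```bash
python3 -m inch '[[0,0,-0.015,0,0,0,100],[0,0,-0.03,0,0,0,100],[0,0,-0.04,0,0,0,100],[0,0,-0.04,0,0,0,100]]'; python3 -m inch '[[0.02,0.04,-0.01,0,0,0,100],[0.04,0.04,0,0,0,0,100],[0.04,0.04,0,0,0,0,100],[0.04,0.04,0,0,0,0,100],[0.03,0.04,0,0,0,0,100],[0,0.04,0,0,0,0,100],[0,0,0,0,0,0,100]]'
python3 - <<'E'
from h import *
s=bot.sense();print(s['position'],s['time_s'])
p,d=bot.capture('top');cv2.imwrite('pics/t3.png',cv2.resize(p[125:260,210:460],None,fx=3.2,fy=3.2,interpolation=cv2.INTER_CUBIC)[:,:,::-1])
i=bot.camera_info('top');K=np.array(i['mtx']);E=np.array(i['extrinsics']);v,u=np.mgrid[0:400,0:640]
pts=(np.stack([(u-K[0,2])/K[0,0],(v-K[1,2])/K[1,1],np.ones_like(u)],-1)*d[...,None])@E[:3,:3].T+E[:3,3]
for x0,x1 in((230,275),(390,440)):
    q=pts[140:210,x0:x1].reshape(-1,3);q=q[(q[:,2]>.1)&(q[:,2]<.14)];print(len(q),np.median(q,0))
p,d=bot.capture('side');cv2.imwrite('pics/s3.png',cv2.resize(p[120:320,200:440],None,fx=3,fy=3)[:,:,::-1])
E
```

```text
time_s: 8.5
position: [0.6394, 0.0153, 0.3909]
eef_rot: [0.014, 1.0, 0.001, 0.002]
contact_force: [0.4, -0.2, 0.3]
gripper_width: 0.997
time_s: 9.38
position: [0.4732, 0.2661, 0.4155]
eef_rot: [0.015, 1.0, 0.004, 0.013]
contact_force: [0.5, -0.8, 0.8]
gripper_width: 1.001
[0.47322033 0.26614517 0.41549447] 9.375
155 [0.63360763 0.01626044 0.11278357]
158 [ 0.56450587 -0.29440653  0.11269132]
```

View pics/t3.png

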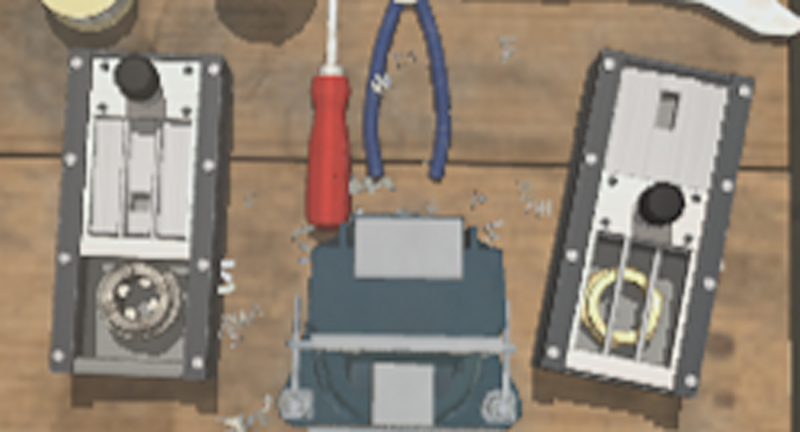

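View pics/s3.png

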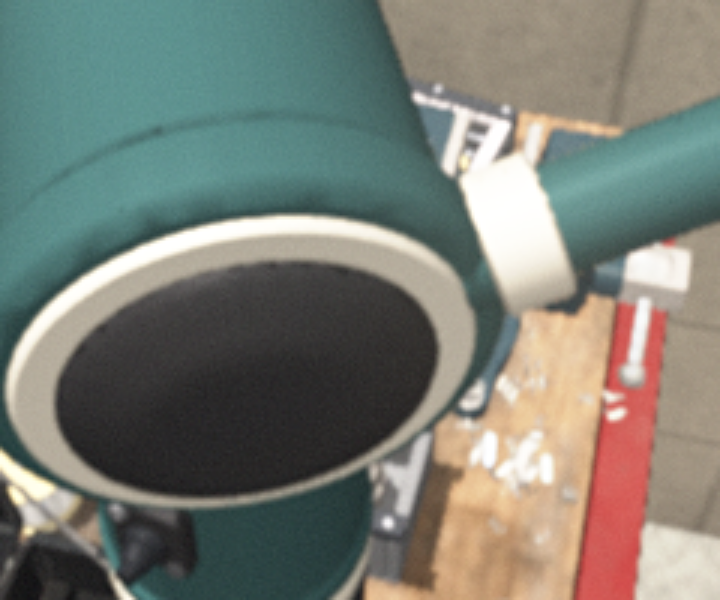

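In the top view the die is uncovered and its knob (crop (137,77)) is 69.5 mm further along. Its top is at 0.1128 m, level with the shut box's knob (0.1127 m), so the pin is down. The nut box is unchanged, and in the side view the arm blocks the box. I'll hand it in.

```bash
python3 -c "
from plant import bot
print(bot.sense()['contact_force']);bot.close_job()"
```

```text
[ 0.27472243 -0.40507663 -0.27772753]
the job is handed in; nothing more can be done
```

The die box is open, its cover appears locked there, and the job is handed in after about 9.5 s. I pulled its plunger up about 12 mm, slid the cover to its end stop, lowered and released the knob, and backed the arm off.

- **Cover position:** the last top view shows the die head uncovered. The knob moved about 69.5 mm of the 70 mm travel.
- **Lock:** the knob's top is at 0.113 m, the same as the shut box's knob, so the pin dropped into the second hole. I did not test the lock by pushing on the cover.
- **Nut box:** its cover and knob stand as they did at the start.
- **Contact:** the tool force at hand-in was near zero, and no reading I took went over about 8 N.
- **Failed check:** the last side picture was no use as a second check because the arm blocked it, so the final position and height rest on the top camera.

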